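# Jog the bottle spinner at third speed

### The job

Start the bottle spinner from its key box: press the round key, then the square key, then the oblong key, one at a time, each right down and let up again before the next, without pressing the mushroom stop key. Then push the thumb bar of the jog dial down past its first two clicks to the third click, short of the end stop, and keep holding it there against its return spring: you finish with the bar still held down at the third click. Leave the bottle, jar, capsules, tape and tools where they are.

Things in the scene. Friction and masses are not known exactly. Their poses are not given: they have to be found in the camera images.
- keypad: Fixed grey key box 150 x 150 mm, 40 mm high, dark top plate; origin under its centre on the table, z up. Four keys with white caps on its top in a square, each 33 mm off the centre along box x and box y (66 mm apart), each in a flat black 50 mm square collar; which key is at which corner changes from start to start.
- key_round_top (a point): Centre of the top face of the round key: round cap 26 mm across. Flat top 62 mm above the table when up; it moves straight down with the key.
- key_round (a joint): How far the round key is down, m: 0 up, 0.007 at the bottom; counts as pressed beyond 0.005. Spring return: about 1.5 N starts it, 5 N puts it fully down. It does not latch.
- key_square_top (a point): Centre of the top face of the square key: square cap 27 x 27 mm. Flat top 62 mm above the table when up; it moves straight down with the key.
- key_square (a joint): How far the square key is down, m: 0 up, 0.007 at the bottom; counts as pressed beyond 0.005. Spring return: about 1.5 N starts it, 5 N puts it fully down. It does not latch.
- key_oblong_top (a point): Centre of the top face of the oblong key: oblong cap 16 x 42 mm, long along the box's y. Flat top 62 mm above the table when up; it moves straight down with the key.
- key_oblong (a joint): How far the oblong key is down, m: 0 up, 0.007 at the bottom; counts as pressed beyond 0.005. Spring return: about 1.5 N starts it, 5 N puts it fully down. It does not latch.
- key_stop_top (a point): Centre of the top of the mushroom-shaped stop key: round head 40 mm across with a bevelled edge, on a thin stem, the widest cap on the box; top 62 mm above the table. To be left alone.
- key_stop (a joint): How far the stop key is down, m: 0 up, 0.007 at the bottom; the same spring as the other keys. More than 0.003 counts as pressed.
- jog_unit: Fixed jog unit: dark steel base 110 x 90 x 65 mm on a 150 x 110 mm foot, two grey round cheeks (96 mm across, top 148 mm above the table) with an aluminium drum dial between them. Origin on the table right under the dial's axis; the axis is level along the unit's y, 100 mm up; the thumb bar sticks out to the unit's -x. It stands left or right of the key box.
- jog_axis (a point): Middle of the dial's axis (fixed): 100 mm above the origin of the jog unit, same axes as the unit.
- jog_bar (a point): Centre of the thumb bar: black cylinder 22 mm thick, 60 mm long, level along the unit's y, on a 22 mm wide arm 105 mm from the dial's axis; free from above and in front. At rest the arm points to unit -x, 30 deg upward: bar 91 mm out, 152 mm above the table. Pushed down it circles the axis; at the third click the arm is 15 deg below level: bar 101 mm out, 73 mm up (79 mm lower than at rest).
- jog (a joint): Turn of the dial, rad: 0 at rest, grows as the bar goes down; clicks at 0.26, 0.52, 0.785, end stop 1.05. Third speed is on from 0.69 to 0.92. Steel pips on the cheeks' front rim show the arm's direction at each click, the third (lowest) longest. Spring at the bar: 3 N at rest, about 7 N at the third click, each click up to 3 N more. Let go, it springs back to 0.
- capsule_a: Bystander: loose copper-coloured bottle capsule, a slim cone 33 mm wide at the foot, 60 mm high, standing between key box and jog unit; origin under its centre.
- capsule_b: Bystander: a second such capsule, 33 mm wide, 60 mm high, on the left; origin under its centre.
- tape: Bystander: loose cardboard-coloured roll lying flat, 64 mm across, 24 mm high, behind the middle; origin under its centre.
- wrench: Bystander: loose steel wrench lying across the front, near the robot, about 180 mm long, 8 mm high; origin under its middle.
- screwdriver: Bystander: loose screwdriver with wooden handle lying on the right, about 200 mm long, 26 mm high; origin under its middle.
- bottle: Bystander: loose green half-size wine bottle standing at the back, just right of the middle, 60 mm across, 240 mm high; origin under its centre.
- jar: Bystander: loose amber jar with metal cap standing on the left, 70 mm across, 100 mm high; origin under its centre.

How it is judged:
On the way, in this order (a step that is already met when the one before it is completed fails the run):
1. the round key is pressed right down, with every other key up and the dial at rest (value of joint key_round above 0.005 m and value of joint each of key_square, key_oblong, key_stop below 0.002 m and value of joint jog below 0.12 rad), for 0.1 s.
2. the square key is pressed right down, with every other key up and the dial at rest (value of joint key_square above 0.005 m and value of joint each of key_round, key_oblong, key_stop below 0.002 m and value of joint jog below 0.12 rad), for 0.1 s.
3. the oblong key is pressed right down, with every other key up and the dial at rest (value of joint key_oblong above 0.005 m and value of joint each of key_round, key_square, key_stop below 0.002 m and value of joint jog below 0.12 rad), for 0.1 s.
4. the dial is pushed to its third click with all keys up (value of joint jog between 0.69 and 0.92 rad and value of joint each of key_round, key_square, key_oblong, key_stop below 0.002 m and contact force between any of the fingers, the arm and jog above 2 N), for 0.3 s.
At the end, for the whole second after the job is handed in: The dial is at its third click (joint between 0.69 and 0.92 rad), still (under 0.1 rad/s), and is held there by the robot with more than 2 N; all four keys are up (less than 2 mm down); every bystander is within 30 mm of where it stood (all of step 4 and velocity of joint jog between -0.1 and 0.1 rad/s and distance of each of capsule_a, capsule_b, tape, wrench, screwdriver, bottle, jar from where it was at the start of the episode below 0.03 m); the arm keeps its last pose, push and grip.
It fails at once if the stop key is pressed (value of joint key_stop above 0.003 m).
It fails at once if two keys are down at once (value of joint each of key_round, key_square above 0.003 m or value of joint each of key_round, key_oblong above 0.003 m or value of joint each of key_square, key_oblong above 0.003 m).
It fails at once if a bystander is disturbed (moved more than 30 mm) (distance of any of capsule_a, capsule_b, tape, wrench, screwdriver, bottle, jar from where it was at the start of the episode above 0.03 m).
It also fails if it takes over 53 s, if anything falls off the work surface, if the arm or the gripper's body presses on something with over 40 N, if the wrist force passes 120 N, or if a joint passes its speed limit or range.

### The arm

A 6-joint arm with a two-finger parallel gripper is mounted at the origin on the work surface. World frame = base frame: x ahead of the robot, y to its left, z up, the work surface at z = 0. Lengths are in m, angles in rad, forces in N, time in s.
With the tool pointing down it reaches from about 0.3 to 0.775 m from the base axis. Payload 14.6 kg.
Tool frame: the origin (TCP) lies on the front face of the gripper's body, between the roots of the fingers; the fingertips stand 97 mm ahead of it and the grasp point (between the pads) lies 78 mm ahead of it; z points along the fingers, x is the direction in which the jaws open and shut, and the axes are right-handed (so a half turn about z gives the same grasp; the last joint's range is limited). The gripper opens to 94 mm and grips with 3 to 60 N. Pads are 16 mm wide; open, the fingers measure 119 mm over their backs; the gripper's body (75 mm by 177 mm) begins 78 mm behind the grasp point.
Start: joints at [-1.235, 0.3, 1.521, -0, 1.321, -0.067], TCP at [0.216, -0.506, 0.303] pointing down, gripper open.
Joint ranges: [-3.03, 3.03], [-0.79, 2.21], [0.23, 2.52], [-1.04, 4.18], [0, 3.07], [-2.55, 2.55]. Speed limits (rad/s): [2.22, 2.22, 2.57, 3.14, 3.14, 3.14].

### API

Orientations are given as [roll, pitch, yaw] about the fixed x, y, z axes, in that order (R = Rz(yaw) Ry(pitch) Rx(roll)).
In Python, from station import sensors, camera, ctrl gives the robot as it stands.
- The arm moves only by the tool move_arm, never from a script. Its argument "rows" is text: rows parted by semicolons, each of 6 numbers parted by spaces: the shift along the tool's x, y, z in mm, then the turn, a rotation vector about the tool's x, y, z in rad. In form: x y z wx wy wz; .... A call has 1 to 20 rows; each row shifts and turns the pose as measured when the row begins, along the tool's axes as they then stand; what a row does not reach is not made up. A row lasts 1/8 s, in which the tool goes at most 62.5 mm and 10.7 degrees, less where a joint would pass 70% of its speed; a pose out of reach is approached as far as the arm can. A call with a gripper value outside its range is refused whole. "grip" is the opening, from -1 (shut) to 1 (fully open), set as the call begins (left out, the last holds). The fingers move at their own pace and stop on an object; "newtons" is the grip in N (left out, the last holds). Time passes only in rows, so rows that do not move let the fingers close. It gives the time, the measured TCP pose, the force and the opening at its end, in the units of the state.
- sensors.get_obs(): the state, without advancing time (a new reading comes with each control period).
- camera(name): name is "side" or "top" or "wrist"; returns a dict with "color" (420x560x3 uint8, blue, green, red), "z_map" (420x560 float32, m along the optical axis (not along the pixel's ray), 0 where there is no reading), "mtx" (3x3 intrinsics, pixels), "position" and "attitude" of the camera in the world; the wrist camera has in their place "hand_eye" (4x4, takes a point from camera to tool coordinates, whose origin is the TCP and whose axes are the tool frame's). Camera axes: x right, y down, z forward; pixel columns grow to the right and rows downward; lengths in m; the calibration is good to about 2 mm. A picture is of the moment at which its call begins: read the wrist's pose just before it.
- ctrl.hand_in(): hands the job in, once; it reports no verdict.
The state is a dict: "time_s": time; "qpos": joint angles; "joint_vel": joint speeds; "tau": joint torques, N m; "ee_pos": TCP position; "eef_rot": TCP orientation; "force": force on the tool from outside, world axes, zero at the start; "moment": the same for the moment, N m; "grip_width": finger opening in m.
Only numpy, scipy, OpenCV 4.12 (cv2) and the standard library are available. Lean on these libraries where they do the work, as an engineer would, in place of code of your own. Each camera call takes 0.05 s, during which the arm holds its last target.

## Working session

There is one attempt and no reset: what is moved stays moved. The work goes in short steps, Python scripts to look and compute and a tool call to move; the robot and the scene stay as the last step left them, time stands still between calls to the robot, and variables do not carry over. Pictures are saved under pics/ and viewed, and the job is handed in when it is done.

Besides the shell and the picture viewer there is one more tool, called after "Request:" as name(argument=value, ...) on one line, values as JSON. move_arm: Moves the arm, as the interface text tells. Its arguments: {"type":"object","properties":{"rows":{"type":"string"},"grip":{"type":"number"},"newtons":{"type":"number"}},"required":["rows"]}

```bash
ls; mkdir -p pics
python3 - <<'E'
from station import sensors,camera,ctrl
import cv2,numpy as np
print(sensors.get_obs())
for n in ["top","side"]:
    c=camera(n); cv2.imwrite(f"pics/{n}0.png",c["color"]); np.savez(f"{n}0.npz",**c)
    print(n,c["mtx"],c["position"],c["attitude"])
E
```

```text
pics
{'time_s': 0.0, 'qpos': array([-1.23457823e+00,  3.00468618e-01,  1.52156057e+00,  2.82561274e-05,
        1.32070622e+00, -6.65700044e-02]), 'joint_vel': array([ 0.00024739, -0.00017298,  0.00060643, -0.0006153 ,  0.00109358,
       -0.00026269]), 'tau': array([ 1.62200326e-03, -5.31812596e+01, -3.52739310e+01,  7.08523672e-02,
        2.44183140e-02, -1.23722170e-04]), 'ee_pos': array([ 0.21556056, -0.50584002,  0.30209631]), 'eef_rot': array([-3.14148933e+00,  1.13840674e-03, -1.16801518e+00]), 'force': array([ 0.89132658,  0.60702532, -0.06778561]), 'moment': array([-0.00128527, -0.02286117, -0.0047208 ]), 'grip_width': 0.09429032435228533}
top [[398.31748321   0.         272.68968847]
 [  0.         398.31748321 211.36667024]
 [  0.           0.           1.        ]] [ 0.34387103 -0.01156895  1.40863861] [-2.95390875  0.00855416 -1.57174071]
side [[416.83050677   0.         279.76601378]
 [  0.         416.83050677 208.94370171]
 [  0.           0.           1.        ]] [0.19637624 0.72140683 0.8857132 ] [-2.33811708  0.01033875 -2.66980708]
```

View pics/top0.png

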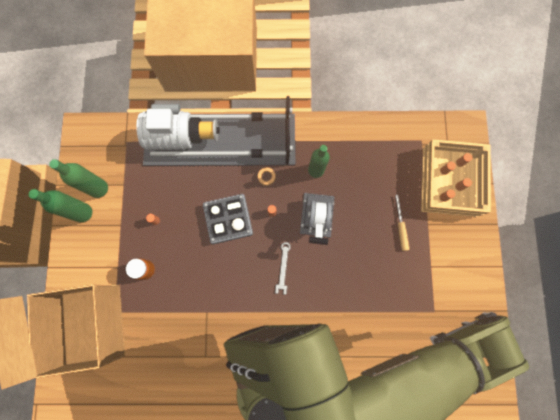

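View pics/side0.png

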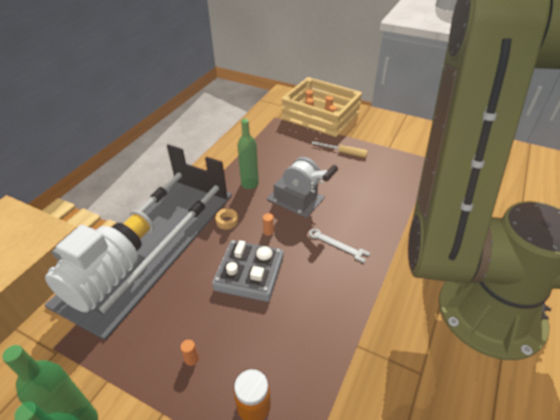

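The top view shows the key box around (228,218) with four white caps. The jog unit is at (318,212), with its bar towards the robot at (319,238). Next I'll enlarge these and measure.

```bash
cat > h.py <<'E'
import numpy as np,cv2
from scipy.spatial.transform import Rotation as R
def load(n): return dict(np.load(n))
def ray(c,u,v):
    M=R.from_euler('xyz',c["attitude"]).as_matrix()
    d=np.linalg.inv(c["mtx"])@np.array([u,v,1.0]); return M@d
def onz(c,u,v,z):
    d=ray(c,u,v); p=c["position"]; return p+d*(z-p[2])/d[2]
def dep(c,u,v):
    return c["position"]+ray(c,u,v)*c["z_map"][int(round(v)),int(round(u))]
E
python3 - <<'E'
from h import *
for n,(x0,y0,x1,y1) in {"top":(195,180,345,270),"side":(205,140,345,305)}.items():
    c=load(n+"0.npz"); im=c["color"]
    cr=im[y0:y1,x0:x1]; s=5 if n=="top" else 3.5
    cv2.imwrite(f"pics/{n}crop.png",cv2.resize(cr,None,fx=s,fy=s,interpolation=cv2.INTER_CUBIC))
    g=im.min(2); 
    m=(g>150).astype(np.uint8)
    k=np.zeros_like(m); 
    if n=="top": k[190:245,200:255]=1
    else: k[235:300,210:290]=1
    m*=k
    N,l,st,ce=cv2.connectedComponentsWithStats(m)
    for i in range(1,N):
        if st[i,4]>15: print(n,st[i],ce[i],onz(c,*ce[i],.062).round(4),dep(c,*ce[i]).round(4))
E
```

```text
top [240 195  12  38  63] [246.44444444 214.23809524] [0.5898 0.09   0.062 ] [0.5945 0.0919 0.0362]
top [227 202  14   8  75] [233.42666667 205.32      ] [0.6213 0.1353 0.062 ] [0.6222 0.1358 0.0574]
top [211 206   9   8  58] [214.89655172 209.5862069 ] [0.6064 0.199  0.062 ] [0.6065 0.1991 0.0615]
top [232 218  12  12 114] [237.71929825 223.55263158] [0.5575 0.1195 0.062 ] [0.5571 0.1192 0.0645]
top [214 223  10  10  80] [218.7625 227.825 ] [0.5428 0.1841 0.062 ] [0.5424 0.1837 0.0652]
side [234 240  12  17 127] [239.33070866 247.81889764] [0.6201 0.1409 0.062 ] [0.6189 0.1425 0.0643]
side [256 246  16  14 178] [263.66853933 252.32022472] [0.5562 0.126  0.062 ] [0.5569 0.1248 0.0603]
side [264 248  18  45  95] [273.68421053 270.45263158] [0.5061 0.1661 0.062 ] [0.5162 0.1481 0.0353]
side [226 262  12  12 110] [231.26363636 267.28181818] [0.6052 0.2046 0.062 ] [0.6048 0.2051 0.0628]
side [250 265  14  15 155] [256.4        272.21935484] [0.5417 0.1899 0.062 ] [0.5409 0.1912 0.064 ]
```

View pics/topcrop.png

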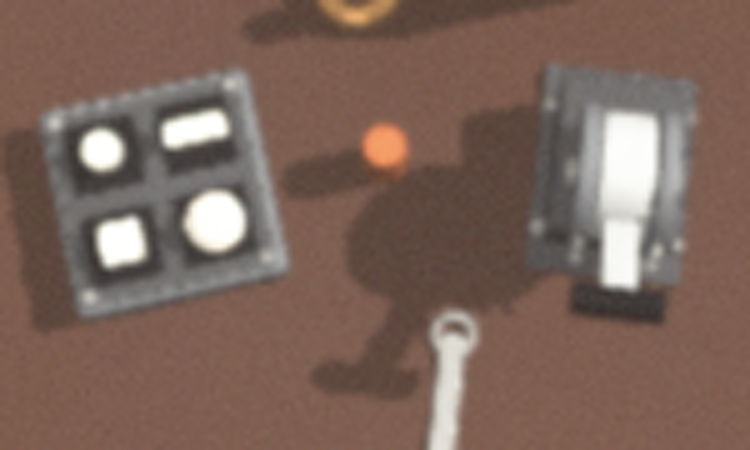

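View pics/sidecrop.png

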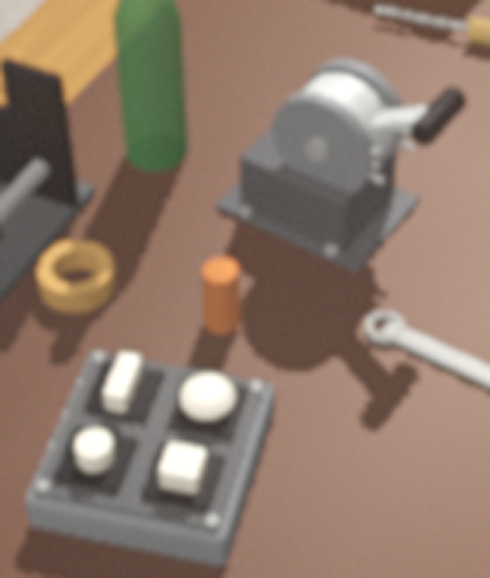

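Both views agree on the layout. The round key is at back-left, oblong at back-right, square at front-left and stop (the widest) at front-right. Next: the jog bar, plus heights around the box for clearance.

Run:
```python
from h import *
T=load("top0.npz");S=load("side0.npz")
# bar dark mask
for n,c,(x0,y0,x1,y1) in (("top",T,(303,228,333,248)),("side",S,(318,160,342,184))):
    im=c["color"][y0:y1,x0:x1].max(2); m=(im<58).astype(np.uint8)
    N,l,st,ce=cv2.connectedComponentsWithStats(m)
    for i in range(1,N):
        if st[i,4]>10:
            yy,xx=np.where(l==i); r=cv2.minAreaRect(np.c_[xx,yy].astype(np.float32))
            u,v=ce[i]+[x0,y0]; print(n,st[i],(u,v),r,onz(c,u,v,.152).round(4),onz(c,u,v,.163).round(4),dep(c,u,v).round(4))
# foot corners / from crop
for p in [(548,65),(695,82),(525,270),(680,288)]:
    print("foot",onz(T,195+p[0]/5,180+p[1]/5,0.012).round(3))
for p in [(575,303),(663,307)]: print("bar end",onz(T,195+p[0]/5,180+p[1]/5,0.155).round(4))
# height map from both
for c,n in((T,"top"),(S,"side")):
    vv,uu=np.mgrid[0:420,0:560]; M=R.from_euler('xyz',c["attitude"]).as_matrix()
    d=np.stack([uu,vv,np.ones_like(uu)],-1)@np.linalg.inv(c["mtx"]).T@M.T
    P=c["position"]+d*c["z_map"][...,None]; P=P[c["z_map"]>0]
    k=(P[:,2]>.12)&(P[:,2]<.35)&(P[:,0]>.4)&(P[:,0]<1)&(abs(P[:,1])<.45)
    Q=P[k]; H={}
    for q in Q:
        key=(round(q[0]*20)/20,round(q[1]*20)/20); H[key]=max(H.get(key,0),round(float(q[2]),2))
    print(n,sorted(H.items()))
print("bottle px",onz(T,319,165,.1))
c=load("top0.npz")
```

```text
foot [ 0.676 -0.115  0.012]
foot [ 0.663 -0.22   0.012]
foot [ 0.528 -0.096  0.012]
foot [ 0.515 -0.205  0.012]
bar end [ 0.4877 -0.1188  0.155 ]
bar end [ 0.4851 -0.1742  0.155 ]
top [((0.5, -0.15), 0.17), ((0.5, -0.1), 0.17), ((0.55, -0.2), 0.15), ((0.55, -0.15), 0.15), ((0.55, -0.1), 0.15), ((0.6, -0.2), 0.15), ((0.6, -0.15), 0.15), ((0.6, -0.1), 0.15), ((0.75, -0.2), 0.18), ((0.75, -0.15), 0.25), ((0.8, -0.15), 0.18), ((0.8, -0.05), 0.16), ((0.8, 0.3), 0.12), ((0.8, 0.35), 0.12), ((0.8, 0.4), 0.12), ((0.8, 0.45), 0.12), ((0.85, -0.05), 0.16), ((0.85, 0.2), 0.13), ((0.85, 0.25), 0.14), ((0.85, 0.3), 0.16), ((0.85, 0.35), 0.2), ((0.85, 0.4), 0.2), ((0.85, 0.45), 0.16), ((0.9, -0.05), 0.16), ((0.9, 0.2), 0.14), ((0.9, 0.25), 0.14), ((0.9, 0.3), 0.16), ((0.9, 0.35), 0.2), ((0.9, 0.4), 0.2), ((0.9, 0.45), 0.16), ((0.95, -0.05), 0.16), ((0.95, 0.3), 0.16), ((0.95, 0.35), 0.17), ((0.95, 0.4), 0.17), ((0.95, 0.45), 0.14), ((1.0, -0.05), 0.16)]
side [((0.5, -0.15), 0.17), ((0.5, -0.1), 0.17), ((0.55, -0.2), 0.15), ((0.55, -0.15), 0.15), ((0.55, -0.1), 0.15), ((0.6, -0.2), 0.15), ((0.6, -0.15), 0.15), ((0.6, -0.1), 0.15), ((0.75, -0.15), 0.24), ((0.75, -0.1), 0.15), ((0.8, -0.15), 0.24), ((0.8, -0.05), 0.16), ((0.8, 0.3), 0.12), ((0.8, 0.35), 0.12), ((0.8, 0.4), 0.12), ((0.8, 0.45), 0.12), ((0.85, -0.05), 0.16), ((0.85, 0.2), 0.13), ((0.85, 0.25), 0.14), ((0.85, 0.3), 0.16), ((0.85, 0.35), 0.2), ((0.85, 0.4), 0.2), ((0.85, 0.45), 0.16), ((0.9, -0.05), 0.15), ((0.9, 0.2), 0.14), ((0.9, 0.25), 0.14), ((0.9, 0.3), 0.16), ((0.9, 0.35), 0.2), ((0.9, 0.4), 0.2), ((0.9, 0.45), 0.16), ((0.95, -0.05), 0.16), ((0.95, 0.4), 0.16), ((0.95, 0.45), 0.15), ((1.0, -0.05), 0.16)]
bottle px [ 0.75325506 -0.15897832  0.1       ]
```

Run:
```python
from h import *
for n,win in(("top",(300,225,340,250)),("side",(315,155,345,190))):
    c=load(n+"0.npz"); x0,y0,x1,y1=win
    L=[]
    for v in range(y0,y1):
        for u in range(x0,x1):
            p=dep(c,u,v); b=c["color"][v,u].max()
            if p[2]>.13 and b<110 and p[0]<.53: L.append((u,v,*p,b))
    L=np.array(L); print(n,len(L)); 
    if len(L):
        print(L[:,2:5].mean(0).round(4),L[:,2:5].min(0).round(4),L[:,2:5].max(0).round(4),L[:,5].min())
        r=cv2.minAreaRect((L[:,2:4]*1000).astype(np.float32)); print(r)
        u,v=L[:,:2].mean(0); print(u,v,onz(c,u,v,.158).round(4))
```

```text
top 129
[ 0.4844 -0.1404  0.1897] [ 0.3439 -0.1728  0.1509] [ 0.5024 -0.0116  1.4086] 58.0
((435.0449523925781, -79.69657135009766), (53.487098693847656, 221.25856018066406), 39.641937255859375)
317.83720930232556 240.2248062015504 [ 0.4885 -0.1432  0.158 ]
side 103
[ 0.4815 -0.1184  0.1729] [ 0.1964 -0.1668  0.1457] [0.4989 0.7214 0.8857] 61.0
((354.17620849609375, 282.5436706542969), (35.68706130981445, 932.0586547851562), 17.584129333496094)
329.7281553398058 173.10679611650485 [ 0.4873 -0.1353  0.158 ]
```

Request:
move_arm(rows="0 0 0 0 0 0; 0 0 0 0 0 0", grip=-1, newtons=20)

```text
time_s: 0.35
ee_pos: [0.2155, -0.5058, 0.3017]
eef_rot: [-3.141, 0.002, -1.168]
force: [0.4, 0.0, 0.1]
grip_width: 0.0773
```

Request:
move_arm(rows="-35 -45 0 0 0 0;-35 -45 0 0 0 0;-35 -45 0 0 0 0;-35 -45 0 0 0 0;-35 -45 0 0 0 0;-35 -45 0 0 0 0;-35 -45 0 0 0 0;-35 -45 0 0 0 0;-35 -45 0 0 0 0;-35 -45 0 0 0 0;-35 -45 0 0 0 0;-35 -45 0 0 0 0")

```text
time_s: 1.85
ee_pos: [0.5562, 0.1091, 0.3035]
eef_rot: [-3.138, -0.0, -1.174]
force: [0.7, -0.7, 0.2]
grip_width: 0.0007
```

```bash
cat > go.py <<'E'
import sys; from h import *; from station import sensors
o=sensors.get_obs(); t=np.array(list(map(float,sys.argv[1:4])))
M=R.from_euler('xyz',o["eef_rot"]); 
print("pos",o["ee_pos"].round(4),"rot",o["eef_rot"].round(4),"tool shift mm",(M.inv().apply(t-o["ee_pos"])*1000).round(1))
if len(sys.argv)>4:
    G=R.from_euler('xyz',[np.pi,0,float(sys.argv[4])]); print("turn",(M.inv()*G).as_rotvec().round(3))
print("t",o["time_s"],"F",o["force"].round(1),"grip",o["grip_width"],o["qpos"].round(2))
E
python3 go.py 0.606 0.2015 0.25 -1.34
```

```text
pos [0.5562 0.1091 0.3035] rot [-3.1383e+00 -3.0000e-04 -1.1739e+00] tool shift mm [-66.  -81.5  53.8]
turn [-0.003  0.     0.166]
t 1.85 F [ 0.7 -0.7  0.2] grip 0.000733636201462558 [0.13 0.34 1.47 0.   1.33 1.3 ]
```

```bash
cat > w.py <<'E'
import sys; from h import *; from station import sensors,camera
o=sensors.get_obs(); c=camera("wrist"); n=sys.argv[1]
cv2.imwrite(f"pics/{n}.png",c["color"])
W=np.eye(4); W[:3,:3]=R.from_euler('xyz',o["eef_rot"]).as_matrix(); W[:3,3]=o["ee_pos"]
C=W@c["hand_eye"]
np.savez(n+".npz",color=c["color"],z_map=c["z_map"],mtx=c["mtx"],position=C[:3,3],attitude=R.from_matrix(C[:3,:3]).as_euler('xyz'))
print(C.round(3),c["hand_eye"].round(3),c["mtx"][0,0])
E
python3 w.py w1
```

```text
[[ 0.386 -0.89  -0.243  0.627]
 [-0.922 -0.373 -0.101  0.138]
 [-0.001  0.263 -0.965  0.387]
 [ 0.     0.     0.     1.   ]] [[ 1.    -0.    -0.001  0.001]
 [ 0.001  0.964  0.267 -0.077]
 [ 0.001 -0.267  0.964 -0.083]
 [ 0.     0.     0.     1.   ]] 331.7987253631107
```

View pics/w1.png

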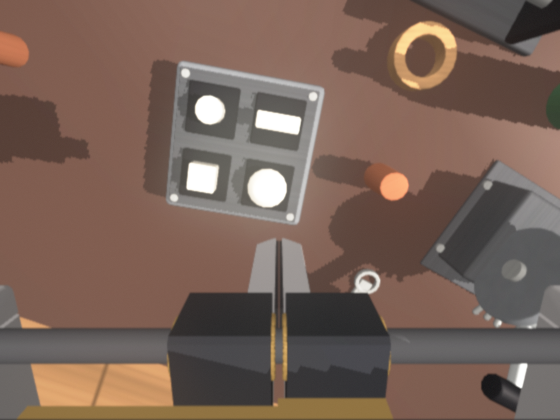

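Run:
```python
from h import *
c=load("w1.npz"); g=c["color"].min(2)
for t in (215,):
    m=(g>t).astype(np.uint8); m[230:]=0; m[:,:180]=0; m[:,310:]=0
    N,l,st,ce=cv2.connectedComponentsWithStats(m)
    for i in range(1,N):
        if st[i,4]>250: print(st[i],ce[i].round(1),onz(c,*ce[i],.062).round(4),dep(c,*ce[i]).round(4))
# tip expected px
M=R.from_euler('xyz',c["attitude"])
from station import sensors
o=sensors.get_obs(); p=R.from_euler('xyz',o["eef_rot"]).apply([0,0,.097])+o["ee_pos"]
q=c["mtx"]@M.inv().apply(p-c["position"]); print(q[:2]/q[2])
```

```text
[196  96  28  28 628] [209.2 109.4] [0.6076 0.2006 0.062 ] [0.6076 0.2005 0.0623]
[256 110  45  24 744] [277.6 121.7] [0.6221 0.137  0.062 ] [0.6221 0.137  0.063 ]
[187 163  31  30 765] [201.7 177.6] [0.5436 0.1857 0.062 ] [0.5439 0.1855 0.0633]
[ 249  169   37   38 1115] [267.  187.6] [0.5592 0.1222 0.062 ] [0.5594 0.1222 0.0628]
[270.74796051 245.63106102]
```

Request:
move_arm(rows="-33 -41 20 0 0 0; -33 -41 20 0 0 0; 0 0 10 0 0 0.166; 0 0 0 0 0 0")

```text
time_s: 2.4
ee_pos: [0.6091, 0.2112, 0.2507]
eef_rot: [-3.139, 0.001, -1.337]
force: [0.3, 0.2, 0.4]
grip_width: 0.0004
```

```bash
python3 go.py 0.607 0.201 0.175 -1.34
```

```text
pos [0.6091 0.2112 0.2507] rot [-3.1392e+00  1.3000e-03 -1.3370e+00] tool shift mm [ 9.6  4.6 75.7]
turn [-0.002  0.001  0.003]
t 2.4 F [0.3 0.2 0.4] grip 0.0003705874274948696 [0.28 0.55 1.29 0.   1.3  1.61]
```

Request:
move_arm(rows="9 4 30 0 0 0; 0 0 30 0 0 0; 0 0 15 0 0 0; 0 0 0 0 0 0")

```text
time_s: 2.9
ee_pos: [0.6081, 0.2001, 0.1773]
eef_rot: [-3.135, 0.001, -1.325]
force: [-0.3, 0.3, -0.1]
grip_width: 0.0005
```

```bash
python3 go.py 0.607 0.201 0.153 -1.34
```

```text
pos [0.6081 0.2001 0.1773] rot [-3.1348e+00  1.3000e-03 -1.3250e+00] tool shift mm [-1.1  1.  24.3]
turn [-0.007  0.001  0.015]
t 2.9 F [-0.3  0.3 -0.1] grip 0.0004918888672644591 [0.26 0.61 1.37 0.   1.15 1.58]
```

Request:
move_arm(rows="-1 1 14 0 0 0.01; 0 0 6 0 0 0; 0 0 3 0 0 0; 0 0 0 0 0 0")

```text
time_s: 3.4
ee_pos: [0.6077, 0.2011, 0.1559]
eef_rot: [-3.131, 0.001, -1.334]
force: [-3.0, -0.8, 2.8]
grip_width: 0.0006
```

Request:
move_arm(rows="0 0 3 0 0 0; 0 0 3 0 0 0; 0 0 3 0 0 0; 0 0 3 0 0 0")

```text
time_s: 3.9
ee_pos: [0.6081, 0.2012, 0.1519]
eef_rot: [-3.129, 0.001, -1.334]
force: [-19.4, -6.4, 34.3]
grip_width: 0.0008
```

Request:
move_arm(rows="0 0 0 0 0 0; 0 0 1 0 0 0; 0 0 -30 0 0 0; 0 0 -15 0 0 0; 0 0 0 0 0 0")

```text
time_s: 4.53
ee_pos: [0.6075, 0.2011, 0.1976]
eef_rot: [-3.128, 0.001, -1.333]
force: [0.0, 0.5, -0.7]
grip_width: 0.0002
```

```bash
python3 go.py 0.543 0.186 0.175 -1.34
```

```text
pos [0.6075 0.2011 0.1976] rot [-3.1279e+00  1.2000e-03 -1.3334e+00] tool shift mm [-0.4 66.6 21.6]
turn [-0.014  0.001  0.007]
t 4.525 F [ 0.   0.5 -0.7] grip 0.00018354399163561318 [0.26 0.59 1.36 0.   1.18 1.6 ]
```

Request:
move_arm(rows="0 33 0 -0.014 0 0; 0 30 0 0 0 0; 0 2 18 0 0 0; 0 0 0 0 0 0")

```text
time_s: 5.03
ee_pos: [0.5414, 0.1851, 0.1744]
eef_rot: [3.136, 0.001, -1.333]
force: [-0.5, -0.2, -0.3]
grip_width: 0.0004
```

```bash
python3 go.py 0.543 0.186 0.158 -1.34
```

```text
pos [0.5414 0.1851 0.1744] rot [ 3.1364e+00  1.1000e-03 -1.3335e+00] tool shift mm [-0.5 -1.9 16.4]
turn [0.005 0.001 0.007]
t 5.025 F [-0.5 -0.2 -0.3] grip 0.00044939296446106403 [0.27 0.48 1.58 0.   1.08 1.6 ]
```

Request:
move_arm(rows="0 -2 12 0 0 0; 0 0 6 0 0 0; 0 0 4 0 0 0; 0 0 3 0 0 0; 0 0 3 0 0 0; 0 0 3 0 0 0")

```text
time_s: 5.78
ee_pos: [0.5444, 0.1859, 0.1518]
eef_rot: [3.138, 0.001, -1.333]
force: [-20.1, -6.7, 38.3]
grip_width: 0.0008
```

Request:
move_arm(rows="0 0 0 0 0 0; 0 0 1 0 0 0; 0 0 -30 0 0 0; 0 0 -15 0 0 0; 0 0 0 0 0 0")

```text
time_s: 6.4
ee_pos: [0.5447, 0.186, 0.1979]
eef_rot: [3.139, 0.001, -1.333]
force: [-1.0, -0.1, 0.4]
grip_width: 0.0003
```

```bash
python3 go.py 0.622 0.137 0.175 -1.34
```

```text
pos [0.5447 0.186  0.1979] rot [ 3.1386e+00  7.0000e-04 -1.3330e+00] tool shift mm [ 65.8 -63.6  22.7]
turn [0.003 0.001 0.007]
t 6.4 F [-1.  -0.1  0.4] grip 0.00027343711700786365 [0.27 0.46 1.56 0.   1.13 1.6 ]
```

Request:
move_arm(rows="33 -32 0 0 0 0; 30 -30 0 0 0 0; 0 0 18 0 0 0; 0 0 0 0 0 0")

```text
time_s: 6.9
ee_pos: [0.6204, 0.1384, 0.1743]
eef_rot: [3.134, 0.001, -1.332]
force: [0.2, -0.1, 0.8]
grip_width: 0.0006
```

```bash
python3 go.py 0.622 0.137 0.158 -1.34
```

```text
pos [0.6204 0.1384 0.1743] rot [ 3.1337e+00  1.2000e-03 -1.3319e+00] tool shift mm [ 1.7 -1.4 16.3]
turn [0.008 0.001 0.008]
t 6.9 F [ 0.2 -0.1  0.8] grip 0.0005881072388002113 [0.16 0.61 1.38 0.   1.16 1.49]
```

Request:
move_arm(rows="1 -1 12 0 0 0; 0 0 6 0 0 0; 0 0 4 0 0 0; 0 0 3 0 0 0; 0 0 3 0 0 0; 0 0 3 0 0 0")

```text
time_s: 7.65
ee_pos: [0.6208, 0.1387, 0.152]
eef_rot: [3.138, -0.001, -1.329]
force: [-15.3, -5.3, 28.5]
grip_width: 0.0002
```

Request:
move_arm(rows="0 0 0 0 0 0; 0 0 1 0 0 0; 0 0 -40 0 0 0; 0 0 -40 0 0 0; 0 0 -20 0 0 0; 0 0 0 0 0 0")

```text
time_s: 8.4
ee_pos: [0.6201, 0.1401, 0.255]
eef_rot: [3.139, -0.001, -1.328]
force: [0.2, -0.3, -0.1]
grip_width: 0.0003
```

```bash
python3 go.py 0.487 -0.06 0.29 -1.67; python3 w.py w2
```

```text
pos [0.6201 0.1401 0.255 ] rot [ 3.1393e+00 -8.0000e-04 -1.3277e+00] tool shift mm [162.2 177.5 -34.4]
turn [ 0.002 -0.001  0.342]
t 8.4 F [ 0.2 -0.3 -0.1] grip 0.0003283608230147141 [ 0.16  0.53  1.31 -0.    1.3   1.49]
[[ 0.24  -0.935 -0.261  0.695]
 [-0.971 -0.231 -0.064  0.158]
 [-0.     0.269 -0.963  0.338]
 [ 0.     0.     0.     1.   ]] [[ 1.    -0.    -0.001  0.001]
 [ 0.001  0.964  0.267 -0.077]
 [ 0.001 -0.267  0.964 -0.083]
 [ 0.     0.     0.     1.   ]] 331.7987253631107
```

View pics/w2.png

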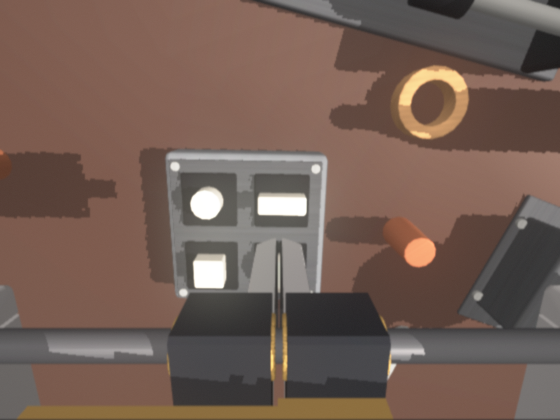

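The picture shows all four caps up and level: round (207,203), oblong (282,204) and square (209,271). The stop key is partly behind the gripper. The capsule (410,243) and tape (430,103) haven't moved. Next I'll pull back to view the jog bar.

Request:
move_arm(rows="31 43 -8 0 0 0;31 43 -8 0 0 0;31 43 -8 0 0 0;31 43 -8 0 0 0;31 43 -8 0 0 0;31 43 -8 0 0 0;20 28 0 0 0 0;0 0 0 0 0 0.18;0 0 0 0 0 0.18;0 0 0 0 0 0")

```text
time_s: 9.7
ee_pos: [0.3818, -0.1351, 0.2912]
eef_rot: [3.12, -0.001, -1.694]
force: [0.5, -0.2, -0.2]
grip_width: 0.0006
```

```bash
python3 go.py 0.487 -0.143 0.29 -1.69; python3 w.py w3
```

```text
pos [ 0.3818 -0.1351  0.2912] rot [ 3.1201e+00 -7.0000e-04 -1.6944e+00] tool shift mm [  -5.2 -105.3   -1.1]
turn [ 0.021 -0.001 -0.004]
t 9.7 F [ 0.5 -0.2 -0.2] grip 0.0006027632320291519 [-0.43 -0.01  1.9  -0.01  1.27  1.27]
[[-0.124 -0.95  -0.285  0.46 ]
 [-0.992  0.119  0.036 -0.146]
 [-0.     0.288 -0.958  0.372]
 [ 0.     0.     0.     1.   ]] [[ 1.    -0.    -0.001  0.001]
 [ 0.001  0.964  0.267 -0.077]
 [ 0.001 -0.267  0.964 -0.083]
 [ 0.     0.     0.     1.   ]] 331.7987253631107
```

View pics/w3.png

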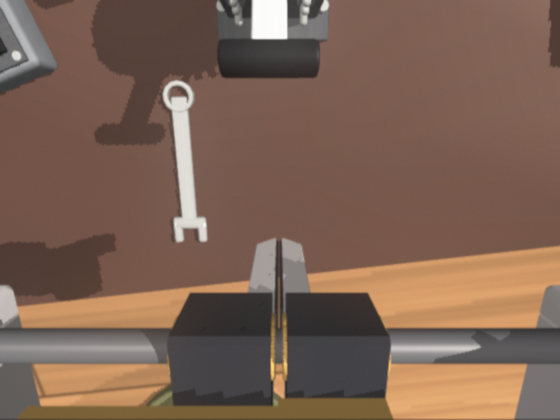

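The bar spans columns 219–320 and rows 40–77, and lies level in the image, so the tool yaw matches it.

Run:
```python
from h import *
c=load("w3.npz")
for u,v in [(223,58),(246,58),(269,58),(293,58),(316,58),(269,46),(269,52),(269,64),(269,70),(269,74)]:
    print(u,v,dep(c,u,v).round(4))
for u in (219,320): print(onz(c,u,58,.155).round(4))
```

```text
223 58 [ 0.4912 -0.1174  0.1636]
246 58 [ 0.4896 -0.1306  0.1634]
269 58 [ 0.4879 -0.1438  0.1637]
293 58 [ 0.4862 -0.1576  0.1637]
316 58 [ 0.4846 -0.1709  0.1631]
269 46 [ 0.4941 -0.1447  0.1644]
269 52 [ 0.4909 -0.1443  0.1647]
269 64 [ 0.4848 -0.1434  0.163 ]
269 70 [ 0.4817 -0.1429  0.1615]
269 74 [ 0.4798 -0.1426  0.1591]
[ 0.4928 -0.1138  0.155 ]
[ 0.4852 -0.1743  0.155 ]
```

Request:
move_arm(rows="-2 -50 0 0.02 0 0; -2 -50 0 0 0 0; 0 0 0 0 0 0; 0 0 0 0 0 0")

```text
time_s: 10.25
ee_pos: [0.4839, -0.1422, 0.2875]
eef_rot: [3.138, 0.0, -1.675]
force: [0.2, 0.2, -0.2]
grip_width: 0.0006
```

```bash
python3 go.py 0.4853 -0.1434 0.27 -1.693
```

```text
pos [ 0.4839 -0.1422  0.2875] rot [ 3.1375e+00  3.0000e-04 -1.6748e+00] tool shift mm [ 1.  -1.5 17.5]
turn [0.004 0.    0.018]
t 10.25 F [ 0.2  0.2 -0.2] grip 0.0005900875996781908 [-0.36  0.21  1.67 -0.    1.27  1.32]
```

Request:
move_arm(rows="0 0 20 0 0 0.015; 0 1 15 0 0 0; 0 1 15 0 0 0; 0 1 15 0 0 0; 0 1 12 0 0 0; 0 0 0 0 0 0")

```text
time_s: 11.0
ee_pos: [0.4745, -0.1414, 0.2113]
eef_rot: [3.136, -0.001, -1.681]
force: [1.0, 1.6, 5.8]
grip_width: 0.0003
```

```bash
python3 go.py 0.4803 -0.1427 0.181 -1.693
```

```text
pos [ 0.4745 -0.1414  0.2113] rot [ 3.1363e+00 -8.0000e-04 -1.6811e+00] tool shift mm [ 0.6 -6.1 30.3]
turn [ 0.005 -0.001  0.012]
t 11.0 F [1.  1.6 5.8] grip 0.00029446010689989765 [-0.36  0.28  1.77 -0.    1.09  1.32]
```

Request:
move_arm(rows="0 -2 9 0 0 0; 0 -2 9 0 0 0; 0 -2 7 0 0 0; 0 0 4 0 0 0; 0 0 1 0 0 0")

```text
time_s: 11.62
ee_pos: [0.4786, -0.1422, 0.1852]
eef_rot: [3.138, -0.002, -1.676]
force: [-1.8, 1.7, 7.7]
grip_width: 0.0007
```

```bash
python3 go.py 0.4803 -0.1427 0.181 -1.693
```

```text
pos [ 0.4786 -0.1422  0.1852] rot [ 3.1379e+00 -1.8000e-03 -1.6763e+00] tool shift mm [ 0.3 -1.8  4.2]
turn [ 0.004 -0.002  0.017]
t 11.625 F [-1.8  1.7  7.7] grip 0.0006961383807414061 [-0.36  0.32  1.78 -0.    1.04  1.32]
```

Request:
move_arm(rows="0 -1 5 0 0 0; 0 0 2 0 0 0; 0 0 1 0 0 0; 0 0 1 0 0 0")

```text
time_s: 12.12
ee_pos: [0.479, -0.1422, 0.1801]
eef_rot: [-3.142, -0.002, -1.672]
force: [-2.7, 1.8, 7.3]
grip_width: 0.0008
```

```bash
python3 go.py 0.4803 -0.1427 0.181 -1.693; python3 w.py w4
python3 - <<'E'
from station import camera,sensors
import cv2
c=camera("side"); cv2.imwrite("pics/side4.png",cv2.resize(c["color"][110:270,180:400],None,fx=3.5,fy=3.5,interpolation=cv2.INTER_CUBIC))
c=camera("top"); cv2.imwrite("pics/top4.png",c["color"])
o=sensors.get_obs();print(o["time_s"],o["ee_pos"],o["force"])
E
```

```text
pos [ 0.479  -0.1422  0.1801] rot [-3.1416e+00 -2.3000e-03 -1.6725e+00] tool shift mm [ 0.4 -1.4 -0.9]
turn [-0.    -0.002  0.021]
t 12.125 F [-2.7  1.8  7.3] grip 0.0007514489190835788 [-0.36  0.33  1.79 -0.    1.02  1.31]
[[-0.102 -0.959 -0.266  0.556]
 [-0.995  0.099  0.026 -0.151]
 [ 0.002  0.267 -0.964  0.263]
 [ 0.     0.     0.     1.   ]] [[ 1.    -0.    -0.001  0.001]
 [ 0.001  0.964  0.267 -0.077]
 [ 0.001 -0.267  0.964 -0.083]
 [ 0.     0.     0.     1.   ]] 331.7987253631107
12.275 [ 0.47896527 -0.14220602  0.18007486] [-1.86638411  1.73726386  6.97096611]
```

View pics/side4.png

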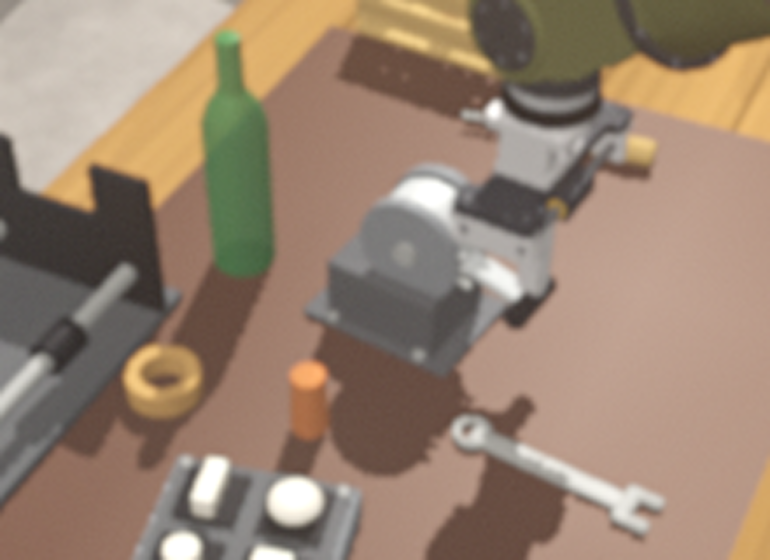

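View pics/w4.png

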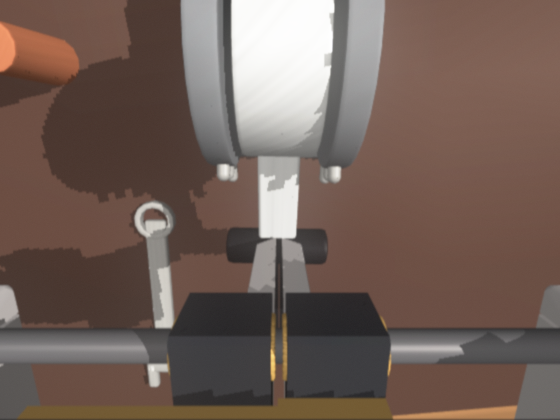

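View pics/top4.png

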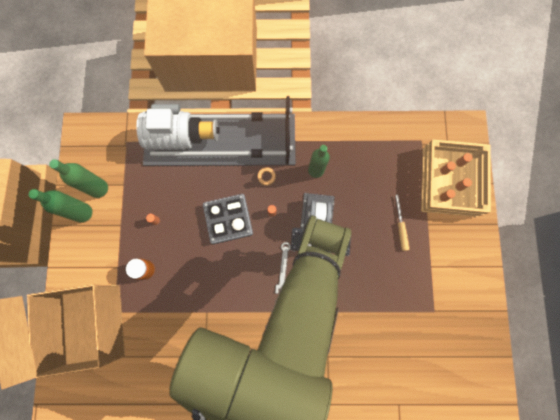

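The fingertip is on the middle of the bar at wrist pixel (278,240), and the keys and bystanders are as before. I'll check the dial angle from depth before handing in.

Run:
```python
from h import *
c=load("w4.npz")
for u,v in [(238,232),(238,238),(238,245),(238,255),(315,238),(315,245),(278,170),(278,200),(278,225)]: print(u,v,dep(c,u,v).round(4))
from station import sensors
import numpy as np
print(np.degrees(np.arctan2(.225-.17,1)))
```

```text
238 232 [ 0.4916 -0.1205  0.0773]
238 238 [ 0.4894 -0.1207  0.0814]
238 245 [ 0.4855 -0.1203  0.0826]
238 255 [ 0.4797 -0.1197  0.0837]
315 238 [ 0.4843 -0.1654  0.0802]
315 245 [ 0.4809 -0.1649  0.0826]
278 170 [ 0.5283 -0.1481  0.0917]
278 200 [ 0.5109 -0.1464  0.0861]
278 225 [ 0.4955 -0.1448  0.0831]
3.1480960995627587
```

Run:
```python
from station import ctrl,sensors
o=sensors.get_obs(); print(o["time_s"],o["ee_pos"],o["force"],abs(o["joint_vel"]).max())
print(ctrl.hand_in())
```

```text
12.275 [ 0.47896527 -0.14220602  0.18007486] [-1.86638411  1.73726386  6.97096611] 0.0021902339895308264
the job is handed in; nothing more can be done
None
```

I pressed the round, square and oblong keys right down in that order, letting each up before the next. I then pushed the jog bar down to its third click and handed in at 12.3 s with the bar still held there. No verdict was reported.

**Keys:** each press bottomed out at the expected height, with the TCP at 152 mm and 28–38 N of contact force. That is well above the 5 N needed. After the last press, the wrist picture showed round, square and oblong up, with the stop key partly hidden behind the gripper. The stop key was never touched, and all four keys looked up in the later top view.

**Jog bar:** the bar's top measured 83.7 mm, against 84 mm expected at the third click, so the dial is at about 0.785 rad. The push was about 7 N and the arm was still.

**Bystanders:** comparing the top pictures by eye, I saw no bystander moved.

**Disagreement:** the top and side cameras differed by up to 6 mm on the key positions. The wrist camera settled this to about 2 mm before I pressed anything.

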